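Queue the tube carriers at the track in-feed

TASK

Using only the fingertips, push the three carriers that hold a tube across the in-feed deck and, one at a time, through the narrow gate in its fence, until all three stand in the lane behind the gate, each wholly past it. Push them gently and keep them standing on the deck: do not squeeze, lift or tip any, and leave the empty carrier and everything else where it stands.

Things in the scene. Friction and masses are not known exactly. Their poses are not given: they have to be found in the camera images.
- infeed: The in-feed station of a sample-tube track, fixed to the bench: a white deck plate 246 mm (its x) by 466 mm (its y), its top 20 mm above the bench. Origin: on the bench, below the middle line of the lane, 30 mm before the gate; z up, y along the lane from the loading area into the gate. All its fences and rails are steel bars 6 mm thick and only 10 mm high above the deck: fingertips can pass over them.
- loading (a point): Middle of the loading area where all carriers start, at deck height (infeed frame 0, -100, 20 mm), axes as infeed. The area runs from x -117 to 117 mm and y -195 to -10 mm (infeed frame), with a fence on both sides, open at the rear (low y), and closed in front by a cross fence at y = -7 mm, which between x = -50 and 50 mm bends forward as a funnel to the gate.
- gate (a point): Centre of the gate, the end of the funnel and start of the lane, at deck height (infeed frame 0, 30, 20 mm), axes as infeed. The opening is 42 mm wide: one carrier fits. A carrier is wholly past it when its centre is 18 mm further along y.
- lane_mid (a point): Middle of the lane, at deck height (infeed frame 0, 100, 20 mm), axes as infeed. The lane is 42 mm wide between its rails, with a black floor, and runs straight along y from the gate to the end stop. It takes three carriers in file with 30 mm to spare; a carrier pushed in may push earlier ones along.
- lane_end (a point): Middle of the face of the end stop, at deck height (infeed frame 0, 168, 20 mm), axes as infeed. The black stop is 18 mm high; behind it stands a white reader head, 100 mm wide, y 181 to 253 mm, its top 50 mm above the deck.
- carrier_a: Three look-alike carriers (a, b, c are interchangeable): a grey upright cylinder 36 mm across and 28 mm high with a black band, about 50 g, and standing in it a capped clear microtube with a white cap 15 mm across, so that the whole is 62 mm high. Smooth; slides easily on the deck. Origin: centre of its underside, z up.
- carrier_b: Three look-alike carriers (a, b, c are interchangeable): a grey upright cylinder 36 mm across and 28 mm high with a black band, about 50 g, and standing in it a capped clear microtube with a white cap 15 mm across, so that the whole is 62 mm high. Smooth; slides easily on the deck. Origin: centre of its underside, z up.
- carrier_c: Three look-alike carriers (a, b, c are interchangeable): a grey upright cylinder 36 mm across and 28 mm high with a black band, about 50 g, and standing in it a capped clear microtube with a white cap 15 mm across, so that the whole is 62 mm high. Smooth; slides easily on the deck. Origin: centre of its underside, z up.
- carrier_empty: The empty carrier: the same grey cylinder 36 mm across and 28 mm high, with no tube in it, standing in the loading area among the others; it stays where it is. Origin: centre of its underside.
- vial: Bystander: amber vial with a white cap, 26 mm across, 46 mm high, on the deck beside the lane. Origin: centre of its underside.
- tube_rack: Bystander: white foam rack with microtubes, 125 x 185 mm, 42 mm high, on the bench beyond the reader head. Origin: centre of its underside.
- spray_bottle: Bystander: white spray bottle with a pink trigger, 90 mm across, 218 mm high, at the far edge. Origin: centre of its underside.
- reagent_bottle: Bystander: white bottle, 60 mm across, 85 mm high, at the far edge. Origin: centre of its underside.
- cap_jar: Bystander: clear jar with a blue lid, 72 mm across, 75 mm high, on the robot's right. Origin: centre of its underside.
- marker: Bystander: marker pen lying on the bench on the robot's right, 135 mm long, 12 mm thick. Origin: below its middle.
Mind the look-alikes: they are no part of the job. Leave any pink or turquoise look-alike of the carrier_c alone.

How it is judged:
By the outcome, as a careful person would: the job done as asked, in the order asked, and still so for the second after the job is handed in, with the robot touching nothing.
It also fails if it takes over 72 s, if anything falls off the work surface, if the arm or the gripper's body presses on something with over 40 N, if the wrist force passes 120 N, or if a joint passes its speed limit or range.

ROBOT

A 6-joint arm with a two-finger parallel gripper is mounted at the origin on the work surface. World frame = base frame: x ahead of the robot, y to its left, z up, the work surface at z = 0. Lengths are in mm, angles in rad, forces in N, time in s.
With the tool pointing down it reaches from about 425 to 950 mm from the base axis. Payload 14.7 kg.
Tool frame: the origin (TCP) lies midway between the tips of the shut fingers; the grasp point (between the pads) lies 19 mm behind it; x points along the fingers, y is the direction in which the jaws open and shut, and the axes are right-handed (so a half turn about x gives the same grasp; the last joint's range is limited). The gripper opens to 85 mm and grips with 20 to 120 N. Pads are 22 mm wide; open, the fingers measure 114 mm over their backs; the gripper's body (76 mm by 85 mm) begins 54 mm behind the grasp point. The pads swing forward as they close: fully open they stand 13 mm farther back than shut.
Start: joints at [-0.047, 0.48, 1.596, -0, 1.065, -0.047], TCP at [649.994, 0.021, 231.297] pointing down, gripper open.
Joint ranges: [-2.75, 2.75], [-0.82, 2.05], [0.23, 2.67], [-1.56, 4.7], [0.09, 2.69], [-2.92, 2.92]. Speed limits (rad/s): [1.89, 1.89, 2.39, 3.01, 3.01, 3.01].

INTERFACE

Orientations are given as a unit quaternion [w, x, y, z].
In Python, from station import arm gives the robot as it stands.
- The arm moves only by the tool carry_out, never from a script. Its argument "targets" is a list that holds one entry, the list of rows, each a list of 4 numbers: the shift along the world's x, y, z in mm, then the turn about the world's z in degrees. In form: [[[x, y, z, roll], ...]]. A call has 1 to 10 rows; each row shifts and turns the commanded pose from where the row before left it; what a row does not reach is not made up. A row lasts 1/8 s, in which the tool goes at most 62.5 mm and 10.7 degrees, less where a joint would pass 70% of its speed; a pose out of reach is approached as far as the arm can. A call is refused whole if a number of a shift passes 62.5 or a number of a turn 10.7, either way. A call with a gripper value outside its range is refused whole. "fingers" is the closure in counts, from 0 (fully open) to 255 (shut), set as the call begins (left out, the last holds). The fingers move at their own pace and stop on an object; "grip_force" is the grip in N (left out, the last holds). Time passes only in rows, so rows that do not move let the fingers close. It gives the time, the measured TCP pose, the force and the opening at its end, in the units of the state.
- arm.sense(): the state, without advancing time (a new reading comes with each control period).
- arm.read_camera(name): name is "scene" or "side" or "wrist"; returns the picture (384x512x3 uint8, red, green, blue); there is no depth.
- arm.get_calibration(name): a dict with "mtx" (3x3 intrinsics, pixels), "k1" (the pictures are not rectified: a ray, as slopes to the right and down, at radius r is drawn at 1 + k1 r^2 times it, then the intrinsics apply), "position" and "orientation" of the camera in the world; the wrist camera has in their place "tool_from_camera" (4x4, takes a point from camera to tool coordinates, whose origin is the TCP and whose axes are the tool frame's). Camera axes: x right, y down, z forward; pixel columns grow to the right and rows downward; lengths in mm; the calibration is good to about 2 mm. A picture is of the moment at which its call begins: read the wrist's pose just before it. get_calibration takes no time and is no camera call.
- arm.job_done(): hands the job in, once; it reports no verdict.
The state is a dict: "time_s": time; "q": joint angles; "joint_velocities": joint speeds; "joint_efforts": joint torques, N m; "tcp_pos": TCP position; "tool_rot": TCP orientation; "ft_force": force on the tool from outside, world axes, zero at the start; "moment": the same for the moment, N m; "width": opening from 0.0 (shut) to 1.0 (fully open).
Only numpy, scipy, OpenCV 4.12 (cv2) and the standard library are available. Lean on these libraries where they do the work, as an engineer would, in place of code of your own. Each camera call takes 0.05 s, during which the arm holds its last target.

## Working session

There is one attempt and no reset: what is moved stays moved. The work goes in short steps, Python scripts to look and compute and a tool call to move; the robot and the scene stay as the last step left them, time stands still between calls to the robot, and variables do not carry over. Pictures are saved under pics/ and viewed, and the job is handed in when it is done.

Besides the shell and the picture viewer there is one more tool, called after "Request:" by a JSON object that holds its "method" and its "body". carry_out: Moves the arm, as the interface text tells. Its arguments: {"type":"object","properties":{"targets":{"type":"array","items":{"type":"array","items":{"type":"array","items":{"type":"number"}}}},"fingers":{"type":"number"},"grip_force":{"type":"number"}},"required":["targets"]}

```bash
mkdir -p pics; ls; python3 - <<'E'
from station import arm
import cv2
for n in ["scene","side","wrist"]:
    im=arm.read_camera(n); cv2.imwrite(f"pics/{n}0.png",im[:,:,::-1])
    print(n,arm.get_calibration(n))
print(arm.sense())
E
```

```text
pics
scene {'mtx': array([[406.8561427 ,   0.        , 257.67751311],
       [  0.        , 406.8561427 , 190.31525044],
       [  0.        ,   0.        ,   1.        ]]), 'k1': 0.03921521469231406, 'position': array([1374.49346902, -138.6167816 ,  796.03886526]), 'orientation': array([-0.31860717,  0.70845347,  0.57328486, -0.26062927])}
side {'mtx': array([[386.50806202,   0.        , 256.16610511],
       [  0.        , 386.50806202, 191.63143912],
       [  0.        ,   0.        ,   1.        ]]), 'k1': -0.03625602806772979, 'position': array([-145.78085147,  801.89282827,  655.72921607]), 'orientation': array([ 0.18775883, -0.31608403,  0.80648942, -0.46304678])}
wrist {'mtx': array([[285.59859744,   0.        , 252.68376854],
       [  0.        , 285.59859744, 190.37665834],
       [  0.        ,   0.        ,   1.        ]]), 'k1': -0.03791228328680003, 'tool_from_camera': array([[-7.03717858e-04, -3.16163319e-01,  9.48704517e-01,
        -1.42827404e+02],
       [ 9.99999547e-01, -8.31260739e-04,  4.64742579e-04,
        -2.49654863e-01],
       [ 6.41686262e-04,  9.48704414e-01,  3.16163761e-01,
        -8.19312066e+01],
       [ 0.00000000e+00,  0.00000000e+00,  0.00000000e+00,
         1.00000000e+00]])}
{'time_s': 0.15, 'q': array([-4.65974785e-02,  4.80675861e-01,  1.59672716e+00,  6.15072507e-06,
        1.06511898e+00, -4.65880905e-02]), 'joint_velocities': array([ 0.0002781 , -0.00233753, -0.00195894, -0.00021273,  0.00042608,
        0.00052048]), 'joint_efforts': array([-4.27572886e-04, -9.51149726e+01, -4.30458927e+01, -2.65440685e-04,
        8.19593843e-03, -1.37463962e-04]), 'tcp_pos': array([6.49683039e+02, 3.94058504e-02, 2.30828297e+02]), 'tool_rot': array([ 0.49975267,  0.49978318,  0.50024104, -0.50022289]), 'ft_force': array([-0.18626411,  0.15260879, -0.67172012]), 'moment': array([ 0.00258414,  0.00216256, -0.00041546]), 'width': 1.000953597505987}
```

View pics/scene0.png

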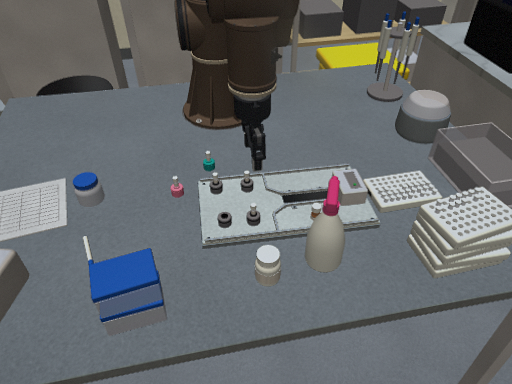

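View pics/side0.png

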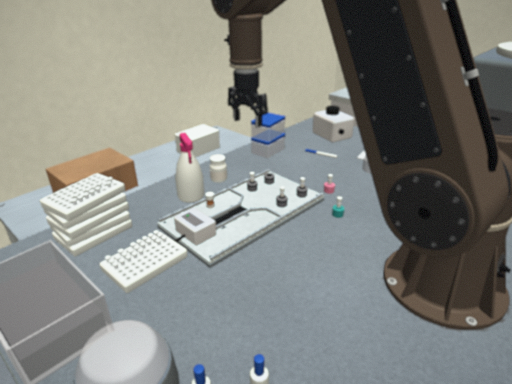

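View pics/wrist0.png

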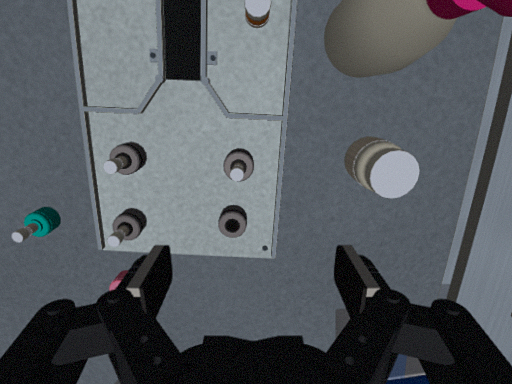

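```bash
cat > h.py <<'E'
import numpy as np,cv2
from scipy.spatial.transform import Rotation as R
from station import arm
def cam(name,s=None):
    c=arm.get_calibration(name)
    if name=="wrist":
        s=s or arm.sense(); T=np.array(c["tool_from_camera"]);q=s["tool_rot"]
        Rt=R.from_quat([q[1],q[2],q[3],q[0]]).as_matrix()
        return c,Rt@T[:3,:3],Rt@T[:3,3]+s["tcp_pos"]
    q=c["orientation"];return c,R.from_quat([q[1],q[2],q[3],q[0]]).as_matrix(),c["position"]
def world(C,uv,z):
    c,Rm,p=C;K=c["mtx"];uv=np.atleast_2d(uv).astype(float)
    d=np.c_[(uv[:,0]-K[0,2])/K[0,0],(uv[:,1]-K[1,2])/K[1,1]];u=d.copy()
    for _ in range(10): u=d/(1+c["k1"]*(u**2).sum(1,keepdims=True))
    r=np.c_[u,np.ones(len(u))]@Rm.T
    return p+r*((z-p[2])/r[:,2])[:,None]
def proj(C,X):
    c,Rm,p=C;x=(np.atleast_2d(X)-p)@Rm;u=x[:,:2]/x[:,2:]
    u=u*(1+c["k1"]*(u**2).sum(1,keepdims=True));K=c["mtx"]
    return u*[K[0,0],K[1,1]]+K[:2,2]
E
python3 - <<'E'
import cv2
im=cv2.imread("pics/wrist0.png")
c=im[0:265,60:320]; cv2.imwrite("pics/w0big.png",cv2.resize(c,None,fx=2.25,fy=2.25,interpolation=cv2.INTER_CUBIC))
from h import *
C=cam("wrist")
print(world(C,[[101,249],[272,257],[165,78],[204,79],[85,107],[283,117],[140,109],[230,115]],25).round(1))
print("cap?",world(C,[[111,167],[237,174],[114,240]],82).round(1)); print("empty",world(C,[[233,220]],48).round(1))
E
```

```text
[[ 436.9 -120.6   25. ]
 [ 676.4 -132.4   25. ]
 [ 548.9  101.8   25. ]
 [ 593.7  100.3   25. ]
 [ 449.7   70.6   25. ]
 [ 685.5   57.7   25. ]
 [ 515.9   67.5   25. ]
 [ 622.6   60.    25. ]]
cap? [[499.5  10.9  82. ]
 [632.9   3.   82. ]
 [489.2 -75.6  82. ]]
empty [[624.9 -65.4  48. ]]
```

View pics/w0big.png

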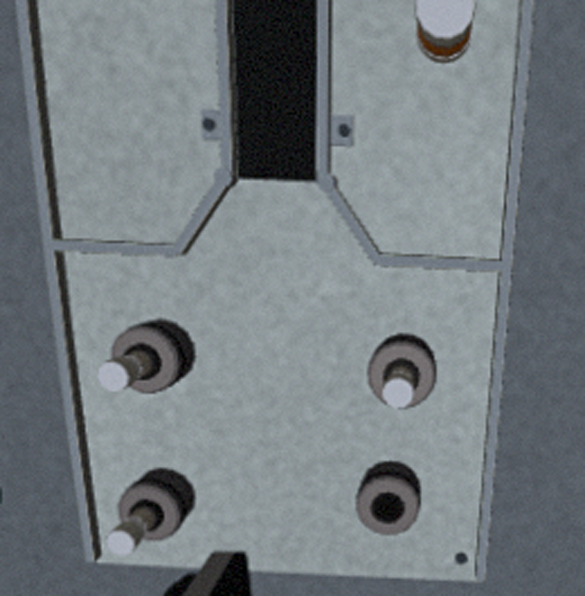

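```bash
python3 - <<'E'
from h import *
C=cam("wrist"); im=cv2.imread("pics/wrist0.png"); hsv=cv2.cvtColor(im,cv2.COLOR_BGR2HSV)
S=cam("scene"); ims=cv2.imread("pics/scene0.png")
def blobs(im,box,lo,name,amin):
    x0,y0,x1,y1=box;g=im[y0:y1,x0:x1].astype(int)
    m=((g.min(2)>lo)).astype(np.uint8)
    n,_,st,ce=cv2.connectedComponentsWithStats(m)
    for i in range(1,n):
        if st[i,4]>=amin: print(name,(ce[i]+[x0,y0]).round(1),st[i])
print(im[167,111],im[160,170],im[174,237],im[240,114])
blobs(im,(90,120,270,250),188,"w",20)
cv2.imwrite("pics/s0big.png",cv2.resize(ims[160:245,165:385],None,fx=3.6,fy=3.6,interpolation=cv2.INTER_CUBIC))
E
```

```text
[186 175 168] [156 158 147] [187 174 167] [188 178 174]
```

View pics/s0big.png

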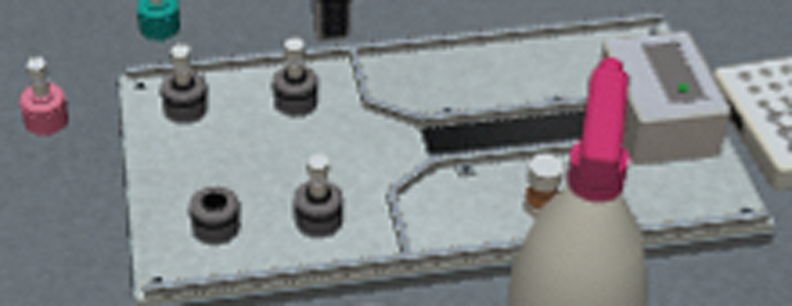

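The scene view shows the three tubed grey carriers on the deck at about (216,185), (247,183) and (253,216). The empty one is at (225,219). The pink (177,188) and turquoise (209,162) look-alikes are off the deck. The grey tubed carriers are the ones to push, and both enlarged crops confirm them.

```bash
python3 - <<'E'
from h import *
C=cam("wrist"); im=cv2.imread("pics/wrist0.png").astype(int)
g=im[120:252,90:270]
m=((g[...,0]-g[...,2]>8)&(g[...,1]>150)).astype(np.uint8)
n,_,st,ce=cv2.connectedComponentsWithStats(m)
S=cam("scene")
G=world(C,[[165.3,80]],20)[0]; G2=world(C,[[201.3,80]],30)[0]
print("gate L/R",G,G2)
rl=world(C,[[101,249]],30)[0]
# lane left rail floor edge direction
a=world(C,[[165.3,79],[162.5,2]],20); print("lane dir",np.degrees(np.arctan2(*(a[1]-a[0])[:2])),a)
r=world(C,[[100.5,250],[272.5,258]],24); print("rear",r, np.degrees(np.arctan2((r[1]-r[0])[1],(r[1]-r[0])[0])))
th=np.radians(-2.5)
ex=np.array([np.cos(th),np.sin(th)]);ey=np.array([-ex[1],ex[0]])
gate=(G[:2]+21*ex); O=gate-30*ey
print("O",O, "Rgate check x",(G2[:2]-O)@ex,(G2[:2]-O)@ey)
for i in range(1,n):
    if st[i,4]>15:
        uv=ce[i]+[90,120];w=world(C,[uv],82)[0]
        print("cap",uv.round(1),st[i,4],w.round(1),"infeed",((w[:2]-O)@ex).round(1),((w[:2]-O)@ey).round(1),"scene px",proj(S,[w]).round(1))
w=world(C,[[232.5,222]],48)[0];print("empty",w.round(1),((w[:2]-O)@ex).round(1),((w[:2]-O)@ey).round(1),proj(S,[w]))
# infeed landmarks into scene
for p in [(-21,30,20),(21,30,20),(-50,-7,30),(50,-7,30),(-120,-195,20),(120,-195,20),(-120,-7,30)]:
    W=np.r_[O+p[0]*ex+p[1]*ey,p[2]];print(p,W.round(1),"scene",proj(S,[W]).round(1),"wrist",proj(C,[W]).round(1))
E
```

```text
gate L/R [547.60026809  99.84996107  20.        ] [591.40229748  99.03493549  30.        ]
lane dir 2.62416414147994 [[547.69735895 100.94957278  20.        ]
 [551.33945828 180.41525297  20.        ]]
rear [[ 435.32204662 -122.80775475   24.        ]
 [ 677.17920607 -134.67309902   24.        ]] -2.8086393026228094
O [567.27169912  68.96250729] Rgate check x 22.795890475189843 31.096367828485135
cap [185.7 180.7] 13078 [578.   -4.3  82. ] infeed 13.9 -72.7 scene px [[246.2 191.2]]
cap [210.  247.7] 31 [600.1 -85.1  82. ] infeed 39.5 -152.5 scene px [[217.  201.1]]
empty [624.2 -68.2  48. ] 62.8 -134.5 [[225.59421442 215.94709827]]
(-21, 30, 20) [547.6  99.8  20. ] scene [[280.7 195.4]] wrist [[165.3  80. ]]
(21, 30, 20) [589.6  98.   20. ] scene [[283.8 205.5]] wrist [[201.2  81.4]]
(-50, -7, 30) [517.   64.2  30. ] scene [[266.1 187.6]] wrist [[139.7 112.2]]
(50, -7, 30) [616.9  59.8  30. ] scene [[272.7 211.7]] wrist [[224.8 115.5]]
(-120, -195, 20) [ 438.9 -120.6   20. ] scene [[199.2 181.9]] wrist [[104.1 247.2]]
(120, -195, 20) [ 678.7 -131.1   20. ] scene [[204.7 242.6]] wrist [[273.4 254.3]]
(-120, -7, 30) [447.1  67.2  30. ] scene [[261.9 172.5]] wrist [[ 81.  110.2]]
```

Request:
{"method": "carry_out", "body": {"targets": [[[4, 0, -10, 9.7], [4, 0, -10, 9.7], [4, 0, -10, 9.7], [4, 0, -10, 9.7], [4, 0, -10, 9.7], [4, 0, -10, 9.7], [4, 0, -10, 9.7], [0, 0, -10, 9.7], [0, 0, -10, 9.7], [0, 0, 0, 0]]], "fingers": 190, "grip_force": 20}}

```text
time_s: 1.4
tcp_pos: [677.3, 0.1, 140.3]
tool_rot: [0.706, 0.017, 0.708, -0.017]
ft_force: [0.4, 0.4, 0.6]
width: 0.252
```

```bash
python3 - <<'E'
from h import *
s=arm.sense();print(s["time_s"],s["tcp_pos"],s["tool_rot"],s["width"])
C=cam("wrist",s);im=arm.read_camera("wrist");cv2.imwrite("pics/w1.png",im[:,:,::-1])
im=arm.read_camera("scene");cv2.imwrite("pics/s1.png",cv2.resize(im[130:260,150:400,::-1],None,fx=3,fy=3,interpolation=cv2.INTER_CUBIC))
S=cam("scene")
W=np.array([[499.5,10.9,82],[632.9,3,82],[489.2,-75.6,82],[624.2,-67.5,48]])
print((proj(S,W)-[150,130])*3)
print("ring",world(C,[[0,0]],48)[0])
E
```

```text
1.4 [6.77309294e+02 5.33101564e-02 1.40305731e+02] [ 0.70624331  0.01696278  0.70756353 -0.01692632] 0.2518382811635805
[[288.85489277 126.65512203]
 [308.93920876 224.09790552]
 [195.0793798  132.21646745]
 [227.53957169 257.73535456]]
ring [ 516.38153488 -179.16534172   48.        ]
```

View pics/w1.png

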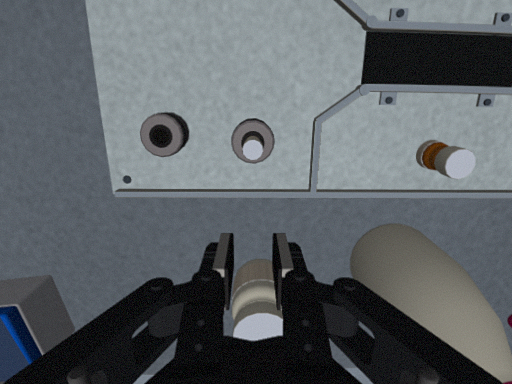

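View pics/s1.png

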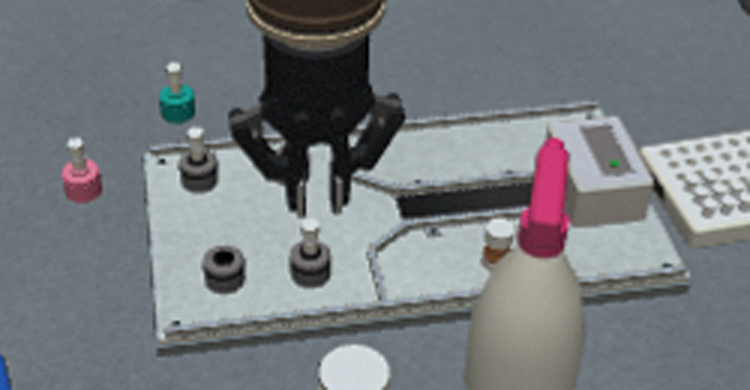

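```bash
python3 - <<'E'
from h import *
C=cam("wrist")
print("bottle",world(C,[[258,325]],85),"capB",world(C,[[253,149]],82),"empty",world(C,[[163,134]],48),"gatecorners",world(C,[[364,31],[364,84]],22))
print("ringB z48",world(C,[[253,139]],48))
O=np.array([568,69.5]);t=np.radians(-2.6);ex=np.array([np.cos(t),np.sin(t)]);ey=np.array([-ex[1],ex[0]])
for p in [(113,-63.5),(26,-63.5),(0,-115),(0,32),(-110,-61.5),(-26,-61.5),(-116,-148.5),(-26,-148.5),(0,-200)]: print(p,(O+p[0]*ex+p[1]*ey).round(1))
E
```

```text
bottle [[ 7.88349878e+02 -5.01506283e-01  8.50000000e+01]] capB [[632.95277284   3.11687066  82.        ]] empty [[622.70314751 -70.380011    48.        ]] gatecorners [[549.75709849  99.65844462  22.        ]
 [591.65726116 102.05546109  22.        ]]
ringB z48 [[630.80968661   3.28931676  48.        ]]
(113, -63.5) [678.    0.9]
(26, -63.5) [591.1   4.9]
(0, -115) [562.8 -45.4]
(0, 32) [569.5 101.5]
(-110, -61.5) [455.3  13.1]
(-26, -61.5) [539.2   9.2]
(-116, -148.5) [445.4 -73.6]
(-26, -148.5) [535.3 -77.7]
(0, -200) [ 558.9 -130.3]
```

Request:
{"method": "carry_out", "body": {"targets": [[[0, 1, -20, 0], [0, 0, -20, 0], [0, 0, -20, 0], [0, 0, -20, 0], [0, 0, -15, 0], [0, 0, -9, 0], [0, 0, 0, 0]]]}}

```text
time_s: 2.38
tcp_pos: [677.8, 1.0, 36.7]
tool_rot: [0.707, 0.017, 0.707, -0.017]
ft_force: [0.2, -0.9, 0.2]
width: 0.255
```

```bash
python3 - <<'E'
from h import *
im=arm.read_camera("side");cv2.imwrite("pics/d2.png",cv2.resize(im[90:270,140:360,::-1],None,fx=3,fy=3,interpolation=cv2.INTER_CUBIC))
E
```

```text
(no output)
```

View pics/d2.png

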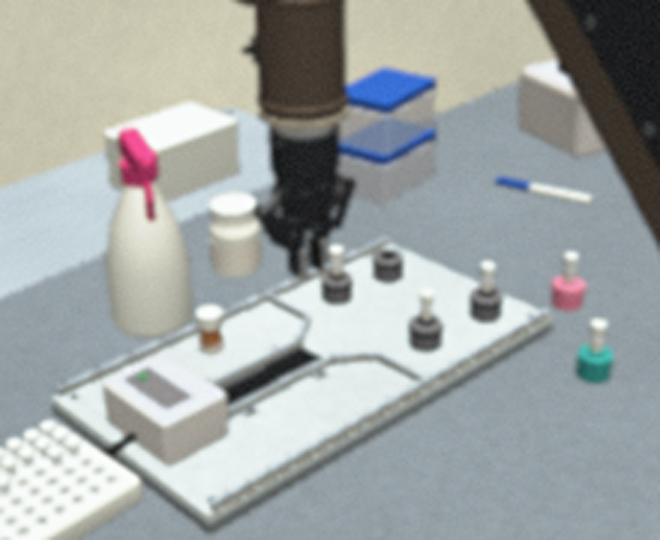

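Request:
{"method": "carry_out", "body": {"targets": [[[-6, 0.3, -2, 0], [-6, 0.3, 0, 0], [-6, 0.3, 0, 0], [-5, 0.2, 0, 0], [-5, 0.2, 0, 0], [-5, 0.2, 0, 0], [-5, 0.2, 0, 0], [-5, 0.2, 0, 0], [-3, 0.1, 0, 0], [0, 0, 0, 0]]]}}

```text
time_s: 3.68
tcp_pos: [631.7, 3.0, 35.3]
tool_rot: [0.707, 0.017, 0.707, -0.017]
ft_force: [-0.3, 1.0, -0.6]
width: 0.253
```

```bash
python3 - <<'E'
from h import *
s=arm.sense();print(s["tcp_pos"])
im=arm.read_camera("wrist");cv2.imwrite("pics/w3.png",im[:,:,::-1])
E
```

```text
[631.74715311   3.01925723  35.28447639]
```

View pics/w3.png

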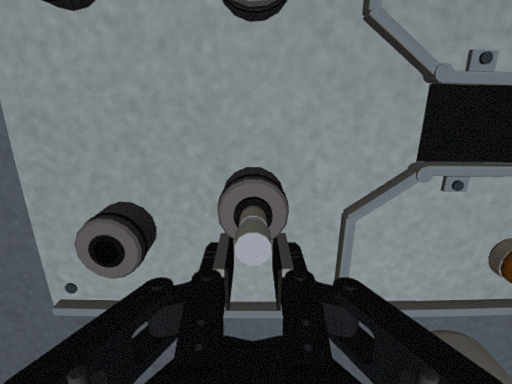

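```bash
python3 - <<'E'
from h import *
C=cam("wrist")
print(world(C,[[253,208]],48),world(C,[[253,248]],82),"empty",world(C,[[108,249]],48),"gate",world(C,[[424,84],[424,163]],[22,]),world(C,[[440,73],[424,171]],30))
E
```

```text
[[602.99014244   5.04221892  48.        ]] [[605.65173586   4.85482197  82.        ]] empty [[622.49460632 -71.68805398  48.        ]] gate [[548.37875042  97.03203236  22.        ]
 [590.88620554 102.6861397   22.        ]] [[543.56548     99.87691925  30.        ]
 [593.28057447  98.42614142  30.        ]]
```

Request:
{"method": "carry_out", "body": {"targets": [[[-3, 0.1, 0, 0], [-5, 0.2, 0, 0], [-5, 0.2, 0, 0], [-5, 0.2, 0, 0], [-5, 0.3, 0, 0], [-5, 0.3, 0, 0], [-5, 0.3, 0, 0], [-4, 0.2, 0, 0], [-2, 0.1, 0, 0], [0, 0, 0, 0]]]}}

```text
time_s: 4.97
tcp_pos: [592.9, 5.0, 35.3]
tool_rot: [0.707, 0.017, 0.707, -0.017]
ft_force: [-0.4, -1.1, 0.4]
width: 0.252
```

```bash
python3 - <<'E'
from h import *
s=arm.sense();print(s["tcp_pos"])
im=arm.read_camera("wrist");cv2.imwrite("pics/w4.png",im[:,:,::-1])
E
```

```text
[592.91217167   4.95721121  35.32236706]
```

View pics/w4.png

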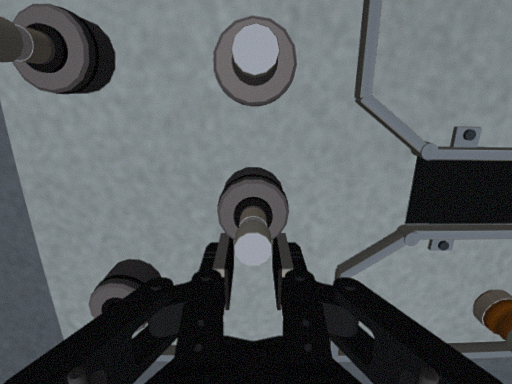

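Request:
{"method": "carry_out", "body": {"targets": [[[8, -0.4, 0, 0], [17, -0.6, 0, 0], [0, 0, 35, 0], [0, 0, 40, 0], [-6, -5, 0, -10], [-6, -5, 0, -10], [-6, -5, 0, -10], [-6, -5, 0, -10], [-6, -5, 0, -10], [-6, -5, 0, -10]]]}}

```text
time_s: 6.28
tcp_pos: [582.5, -26.3, 110.4]
tool_rot: [0.603, 0.37, 0.603, -0.37]
ft_force: [-0.1, -0.7, 0.3]
width: 0.257
```

Request:
{"method": "carry_out", "body": {"targets": [[[-6, -5, 0, -10], [-6, -5, 0, -10], [-6, -5, 0, -10], [0, -1, 0, 0], [0, 0, -25, 0], [0, 0, -30, 0], [0, 0, -20, 0], [0, 0, 0, 0]]]}}

```text
time_s: 7.28
tcp_pos: [563.6, -41.9, 34.1]
tool_rot: [-0.488, -0.51, -0.49, 0.511]
ft_force: [-0.4, -0.1, 0.3]
width: 0.251
```

```bash
python3 - <<'E'
from h import *
s=arm.sense();print(s["tcp_pos"],s["tool_rot"])
im=arm.read_camera("wrist");cv2.imwrite("pics/w5.png",im[:,:,::-1])
E
```

```text
[563.59093146 -41.87074747  34.0983285 ] [-0.48845197 -0.51021606 -0.48968029  0.51118242]
```

View pics/w5.png

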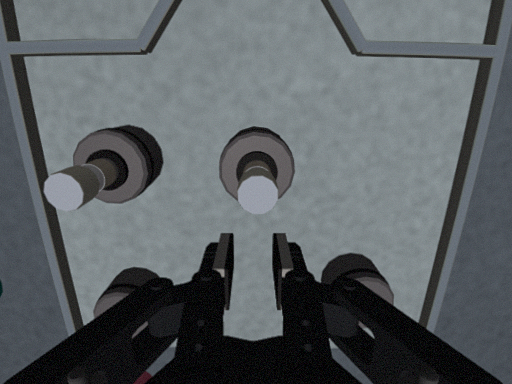

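Request:
{"method": "carry_out", "body": {"targets": [[[0.5, 8, 0, 0], [0.3, 6, 0, 0], [0.3, 6, 0, 0], [0.3, 6, 0, 0], [0.3, 6, 0, 0], [0.3, 7, 0, 0], [0.3, 7, 0, 0], [0.3, 7, 0, 0], [0.3, 7, 0, 0], [0.3, 6, 0, 0]]]}}

```text
time_s: 8.57
tcp_pos: [567.2, 24.4, 35.3]
tool_rot: [-0.488, -0.512, -0.488, 0.512]
ft_force: [-1.1, -1.1, 0.3]
width: 0.255
```

```bash
python3 - <<'E'
from h import *
s=arm.sense();print(s["tcp_pos"],s["tool_rot"])
im=arm.read_camera("wrist");cv2.imwrite("pics/w6.png",im[:,:,::-1])
E
```

```text
[567.16807178  24.41792722  35.27870513] [-0.48808951 -0.511591   -0.48813902  0.51162836]
```

View pics/w6.png

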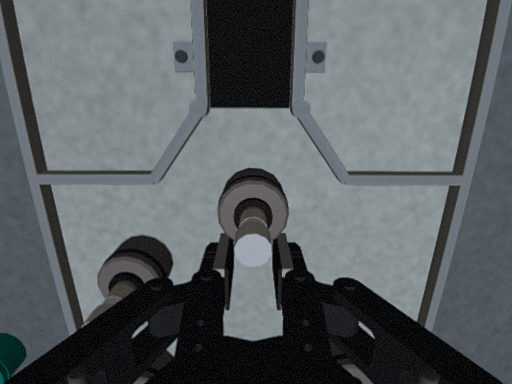

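Request:
{"method": "carry_out", "body": {"targets": [[[0.1, 6, 0, 0], [0.1, 6, 0, 0], [0.2, 6, 0, 0], [0.2, 6, 0, 0], [0.2, 6, 0, 0], [0.3, 6, 0, 0], [0.3, 6, 0, 0]]]}}

```text
time_s: 9.5
tcp_pos: [568.6, 66.3, 35.3]
tool_rot: [0.488, 0.512, 0.488, -0.512]
ft_force: [-0.4, -0.3, -1.3]
width: 0.257
```

```bash
python3 - <<'E'
from h import *
im=arm.read_camera("wrist");cv2.imwrite("pics/w7.png",im[:,:,::-1])
E
```

```text
(no output)
```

View pics/w7.png

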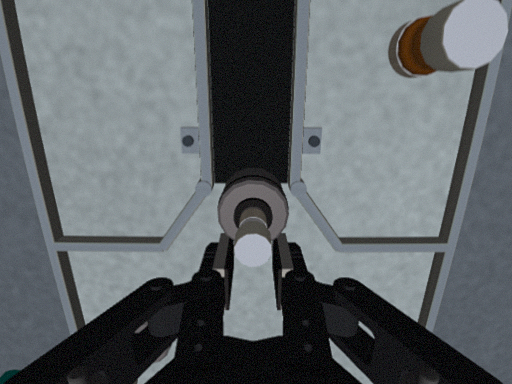

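Request:
{"method": "carry_out", "body": {"targets": [[[0, 5, 0, 0], [0.2, 6, 0, 0], [0.2, 6, 0, 0], [0.3, 6, 0, 0], [0.3, 6, 0, 0], [0.3, 5, 0, 0], [0.2, 3, 0, 0], [0, 0, 0, 0]]]}}

```text
time_s: 10.55
tcp_pos: [570.1, 103.1, 35.3]
tool_rot: [0.488, 0.512, 0.488, -0.512]
ft_force: [-0.5, -0.1, 0.4]
width: 0.254
```

```bash
python3 - <<'E'
from h import *
im=arm.read_camera("wrist");cv2.imwrite("pics/w8.png",im[:,:,::-1])
C=cam("wrist");print(world(C,[[253,208]],48))
E
```

```text
[[571.39197561 132.41267601  48.        ]]
```

View pics/w8.png

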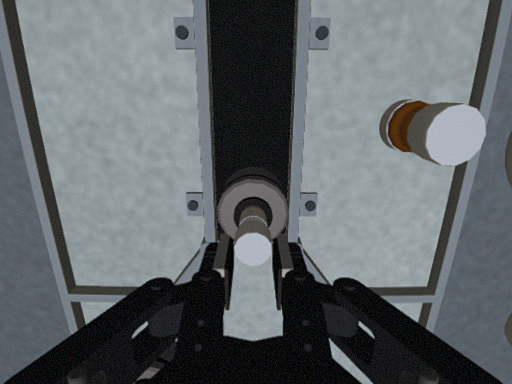

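Request:
{"method": "carry_out", "body": {"targets": [[[0, -8, 0, 0], [-1, -17, 0, 0], [0, 0, 35, 0], [0, 0, 40, 0], [-13, -7.3, 0, 10], [-13, -7.3, 0, 10], [-13, -7.3, 0, 10], [-13, -7.3, 0, 10], [-13, -7.3, 0, 10], [-13, -7.3, 0, 10]]]}}

```text
time_s: 11.85
tcp_pos: [490.5, 32.8, 110.3]
tool_rot: [0.679, 0.197, 0.679, -0.197]
ft_force: [-0.1, 0.2, -0.1]
width: 0.254
```

Request:
{"method": "carry_out", "body": {"targets": [[[-13, -7.3, 0, 10], [-13, -7.3, 0, 10], [-13, -7.3, 0, 10], [0, 0, 0, 0]]]}}

```text
time_s: 12.35
tcp_pos: [451.2, 11.1, 110.4]
tool_rot: [0.707, 0.017, 0.707, -0.017]
ft_force: [0.4, -0.5, 0.9]
width: 0.258
```

```bash
python3 - <<'E'
from h import *
s=arm.sense();print(s["tcp_pos"],s["tool_rot"])
im=arm.read_camera("wrist");cv2.imwrite("pics/w9.png",im[:,:,::-1])
C=cam("wrist");print(proj(C,[[499.5,10.9,82],[498.5,10.5,48]]))
im=arm.read_camera("scene");cv2.imwrite("pics/s9.png",cv2.resize(im[130:260,150:400,::-1],None,fx=3,fy=3,interpolation=cv2.INTER_CUBIC))
E
```

```text
[451.16501394  11.13441663 110.35294751] [ 0.70666055  0.01742229  0.70712233 -0.01747408]
[[254.71219221 285.49937342]
 [253.86090085 258.56270492]]
```

View pics/w9.png

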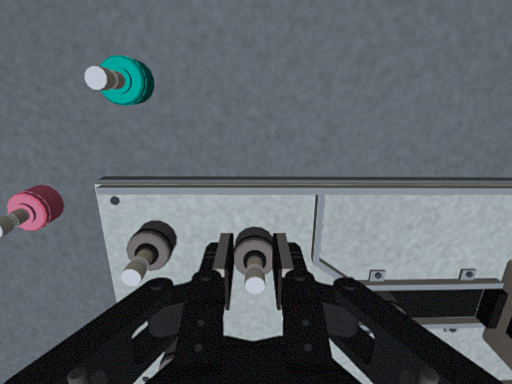

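View pics/s9.png

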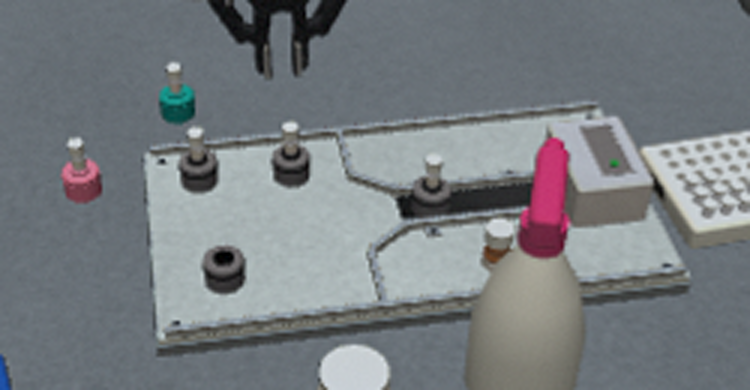

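Request:
{"method": "carry_out", "body": {"targets": [[[0, 1.5, -20, 0], [0, 0, -30, 0], [0, 0, -25, 0], [0, 0, 0, 0], [8, -0.4, 0, 0], [6, -0.3, 0, 0], [5, -0.2, 0, 0], [5, -0.2, 0, 0], [6, -0.3, 0, 0], [6, -0.3, 0, 0]]]}}

```text
time_s: 13.7
tcp_pos: [488.5, 12.0, 35.3]
tool_rot: [0.707, 0.017, 0.707, -0.017]
ft_force: [0.3, 0.2, 0.9]
width: 0.255
```

```bash
python3 - <<'E'
from h import *
s=arm.sense();print(s["tcp_pos"],s["tool_rot"])
im=arm.read_camera("wrist");cv2.imwrite("pics/w10.png",im[:,:,::-1])
E
```

```text
[488.47549508  12.01027288  35.32400031] [ 0.70689866  0.01666351  0.70692214 -0.01666419]
```

View pics/w10.png

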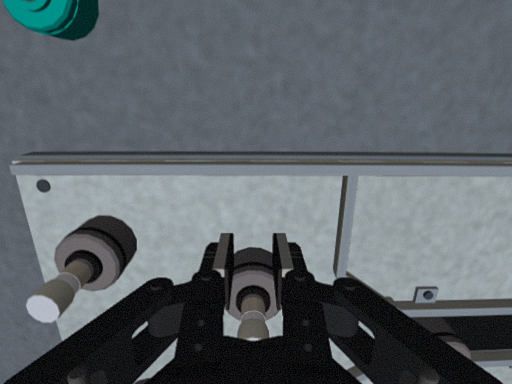

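Request:
{"method": "carry_out", "body": {"targets": [[[6, -0.3, 0, 0], [6, -0.3, 0, 0], [6, -0.3, 0, 0], [6, -0.2, 0, 0], [6, -0.2, 0, 0], [6, -0.3, 0, 0], [6, -0.3, 0, 0], [5, -0.2, 0, 0], [3, -0.1, 0, 0], [0, 0, 0, 0]]]}}

```text
time_s: 15.0
tcp_pos: [538.2, 9.8, 35.3]
tool_rot: [0.707, 0.017, 0.707, -0.017]
ft_force: [-0.8, 0.2, 0.3]
width: 0.256
```

Request:
{"method": "carry_out", "body": {"targets": [[[-8, 0.3, 0, 0], [-18, 0.7, 0, 0], [0, 0, 35, 0], [0, 0, 40, 0], [5, -5.8, 0, -10], [6, -5.8, 0, -10], [6, -5.8, 0, -10], [6, -5.8, 0, -10], [6, -5.8, 0, -10], [6, -5.8, 0, -10]]]}}

```text
time_s: 16.25
tcp_pos: [546.3, -24.1, 110.2]
tool_rot: [0.603, 0.37, 0.603, -0.37]
ft_force: [0.1, 0.7, -1.2]
width: 0.255
```

Request:
{"method": "carry_out", "body": {"targets": [[[6, -5.8, 0, -10], [6, -5.8, 0, -10], [5, -5, 0, -10], [0, 0, 0, 0]]]}}

```text
time_s: 16.75
tcp_pos: [563.6, -40.7, 110.1]
tool_rot: [-0.488, -0.511, -0.488, 0.512]
ft_force: [0.2, -0.0, 0.2]
width: 0.26
```

```bash
python3 - <<'E'
from h import *
s=arm.sense();print(s["tcp_pos"],s["tool_rot"])
im=arm.read_camera("wrist");cv2.imwrite("pics/w11.png",im[:,:,::-1])
E
```

```text
[563.58608221 -40.71877955 110.14597122] [-0.48808951 -0.51143428 -0.48831108  0.51162085]
```

View pics/w11.png

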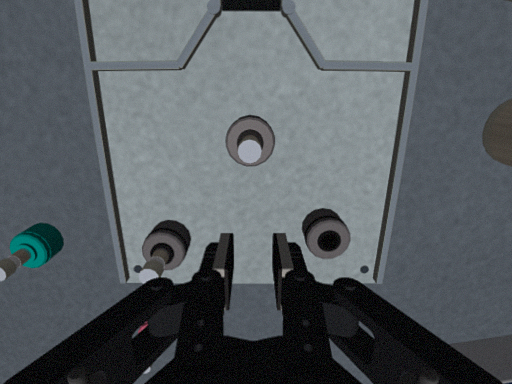

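Request:
{"method": "carry_out", "body": {"targets": [[[-1, 0, -20, 0], [0, 0, -30, 0], [0, 0, -25, 0], [0, 0, 0, 0], [0.3, 8, 0, 0], [0.3, 7, 0, 0], [0.3, 6, 0, 0], [0.3, 6, 0, 0], [0.3, 6, 0, 0], [0.3, 6, 0, 0]]]}}

```text
time_s: 18.05
tcp_pos: [564.9, -1.2, 35.3]
tool_rot: [0.488, 0.512, 0.488, -0.512]
ft_force: [0.5, -0.4, 0.4]
width: 0.257
```

Request:
{"method": "carry_out", "body": {"targets": [[[0.3, 6, 0, 0], [0.3, 6, 0, 0], [0.3, 6, 0, 0], [0.3, 6, 0, 0], [0.3, 6, 0, 0], [0.3, 5, 0, 0]]]}}

```text
time_s: 18.8
tcp_pos: [566.7, 33.8, 35.3]
tool_rot: [-0.488, -0.512, -0.488, 0.512]
ft_force: [-0.3, 0.4, 0.6]
width: 0.255
```

```bash
python3 - <<'E'
from h import *
im=arm.read_camera("wrist");cv2.imwrite("pics/w12.png",im[:,:,::-1])
E
```

```text
(no output)
```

View pics/w12.png

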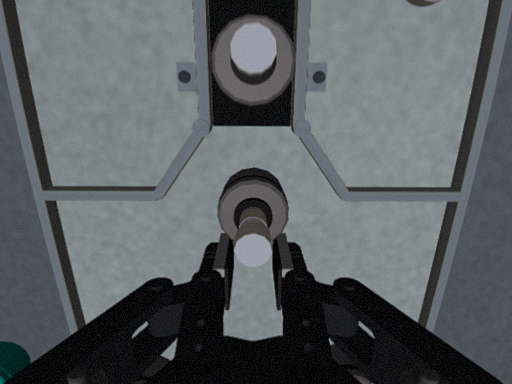

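Request:
{"method": "carry_out", "body": {"targets": [[[0.1, 6, 0, 0], [0.2, 6, 0, 0], [0.3, 6, 0, 0], [0.3, 6, 0, 0], [0.3, 6, 0, 0], [0.3, 6, 0, 0], [0.3, 5, 0, 0]]]}}

```text
time_s: 19.73
tcp_pos: [568.5, 74.8, 35.3]
tool_rot: [-0.488, -0.512, -0.488, 0.512]
ft_force: [0.0, -0.6, -0.4]
width: 0.255
```

Request:
{"method": "carry_out", "body": {"targets": [[[0.2, 5, 0, 0], [0.3, 5, 0, 0], [0.2, 5, 0, 0], [0.2, 5, 0, 0], [0.2, 5, 0, 0], [0.1, 3, 0, 0], [0, 0, 0, 0]]]}}

```text
time_s: 20.6
tcp_pos: [569.7, 102.7, 35.3]
tool_rot: [-0.488, -0.512, -0.488, 0.512]
ft_force: [-0.8, -0.0, -0.4]
width: 0.254
```

```bash
python3 - <<'E'
from h import *
im=arm.read_camera("wrist");cv2.imwrite("pics/w13.png",im[:,:,::-1])
E
```

```text
(no output)
```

View pics/w13.png

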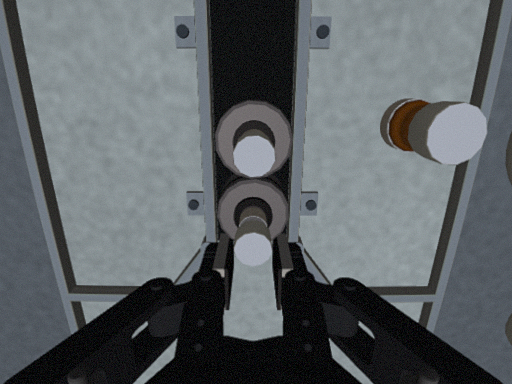

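```bash
python3 - <<'E'
from h import *
S=cam("scene")
print("pink,turq caps scene z62",world(S,[[175.3,179.5],[208.2,153]],62),"C",world(S,[[215,174]],82))
E
```

```text
pink,turq caps scene z62 [[ 464.91805598 -186.13537862   62.        ]
 [ 358.88080937  -80.90658935   62.        ]] C [[488.86812113 -75.63054405  82.        ]]
```

Request:
{"method": "carry_out", "body": {"targets": [[[0, -8, 0, 0], [-1, -17, 0, 0], [0, 0, 35, 0], [0, 0, 40, 0], [-14, -17, 0, 10], [-14, -17, 0, 10], [-14, -17, 0, 10], [-14, -17, 0, 10], [-14, -17, 0, 10], [-14, -17, 0, 10]]]}}

```text
time_s: 21.9
tcp_pos: [483.9, -26.2, 110.3]
tool_rot: [0.679, 0.197, 0.679, -0.197]
ft_force: [0.3, -0.0, 0.0]
width: 0.256
```

Request:
{"method": "carry_out", "body": {"targets": [[[-13, -15.5, 0, 10], [-13, -15.5, 0, 10], [-13, -15.5, 0, 10], [0, 0, 0, 0]]]}}

```text
time_s: 22.4
tcp_pos: [444.6, -72.5, 110.4]
tool_rot: [0.707, 0.017, 0.707, -0.017]
ft_force: [-0.4, 0.5, 0.8]
width: 0.253
```

```bash
python3 - <<'E'
from h import *
s=arm.sense();print(s["tcp_pos"],s["tool_rot"])
im=arm.read_camera("wrist");cv2.imwrite("pics/w14.png",im[:,:,::-1])
C=cam("wrist");print(proj(C,[[489.2,-75.6,82],[488,-75.8,48]]))
E
```

```text
[444.58216844 -72.48761296 110.35168309] [ 0.7066991   0.01735276  0.70708853 -0.01735169]
[[250.15690988 281.48048874]
 [250.14467827 254.71909922]]
```

View pics/w14.png

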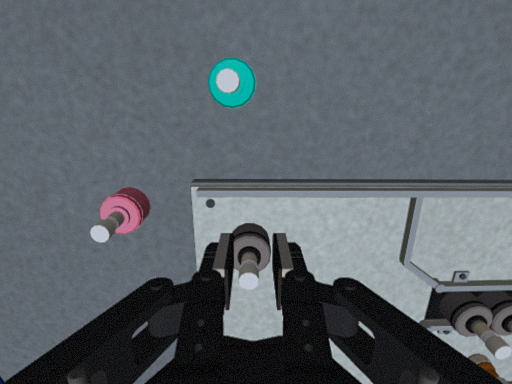

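Request:
{"method": "carry_out", "body": {"targets": [[[0, -1.7, -20, 0], [0, 0, -30, 0], [0, 0, -25, 0], [0, 0, 0, 0], [7, -0.3, 0, 0], [6, -0.3, 0, 0], [5, -0.2, 0, 0], [5, -0.2, 0, 0], [6, -0.3, 0, 0], [6, -0.3, 0, 0]]]}}

```text
time_s: 23.7
tcp_pos: [481.1, -74.4, 35.3]
tool_rot: [0.707, 0.017, 0.707, -0.017]
ft_force: [-1.0, -0.1, 0.0]
width: 0.257
```

Request:
{"method": "carry_out", "body": {"targets": [[[6, -0.3, 0, 0], [6, -0.3, 0, 0], [6, -0.3, 0, 0], [6, -0.2, 0, 0], [6, -0.2, 0, 0], [6, -0.3, 0, 0], [6, -0.3, 0, 0], [6, -0.3, 0, 0], [4, -0.2, 0, 0], [3, -0.1, 0, 0]]]}}

```text
time_s: 24.95
tcp_pos: [535.9, -76.9, 35.3]
tool_rot: [0.707, 0.017, 0.707, -0.017]
ft_force: [0.5, 0.3, 0.5]
width: 0.253
```

```bash
python3 - <<'E'
from h import *
im=arm.read_camera("wrist");cv2.imwrite("pics/w15.png",im[:,:,::-1])
im=arm.read_camera("scene");cv2.imwrite("pics/s15.png",cv2.resize(im[130:260,150:400,::-1],None,fx=3,fy=3,interpolation=cv2.INTER_CUBIC))
E
```

```text
(no output)
```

View pics/s15.png

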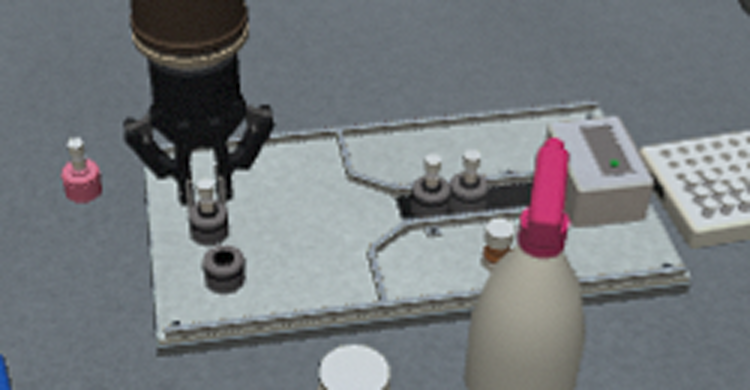

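Request:
{"method": "carry_out", "body": {"targets": [[[-8, 0.3, 0, 0], [-18, 0.8, 0, 0], [0, 0, 35, 0], [0, 0, 40, 0], [5, -5.5, 0, -10], [6, -5.5, 0, -10], [6, -5.5, 0, -10], [6, -5.5, 0, -10], [6, -5.5, 0, -10], [6, -5.5, 0, -10]]]}}

```text
time_s: 26.3
tcp_pos: [544.0, -108.8, 110.2]
tool_rot: [0.603, 0.37, 0.603, -0.37]
ft_force: [-0.2, -0.5, -0.4]
width: 0.254
```

Request:
{"method": "carry_out", "body": {"targets": [[[6, -5.5, 0, -10], [6, -5.5, 0, -10], [4, -5, 0, -10], [0, 0, 0, 0]]]}}

```text
time_s: 26.8
tcp_pos: [560.2, -124.9, 110.2]
tool_rot: [-0.488, -0.511, -0.488, 0.512]
ft_force: [-0.3, -0.2, -0.4]
width: 0.254
```

```bash
python3 - <<'E'
from h import *
im=arm.read_camera("wrist");cv2.imwrite("pics/w16.png",im[:,:,::-1])
E
```

```text
(no output)
```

View pics/w16.png

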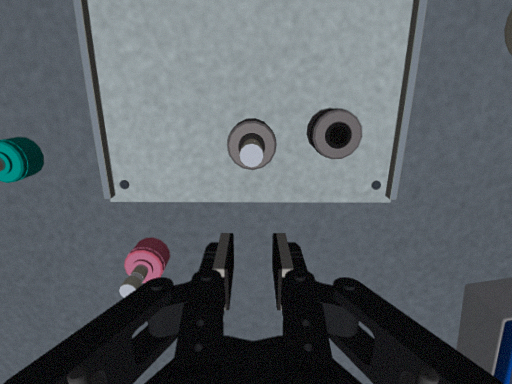

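Request:
{"method": "carry_out", "body": {"targets": [[[0, 0, -20, 0], [0, 0, -30, 0], [0, 0, -25, 0], [0, 0, 0, 0], [0.3, 7, 0, 0], [0.3, 6, 0, 0], [0.3, 5, 0, 0], [0.3, 5, 0, 0], [0.3, 6, 0, 0], [0.3, 6, 0, 0]]]}}

```text
time_s: 28.1
tcp_pos: [562.5, -89.4, 35.3]
tool_rot: [0.488, 0.512, 0.488, -0.512]
ft_force: [0.1, -0.6, 0.2]
width: 0.253
```

```bash
python3 - <<'E'
from h import *
im=arm.read_camera("wrist");cv2.imwrite("pics/w17.png",im[:,:,::-1])
E
```

View pics/w17.png

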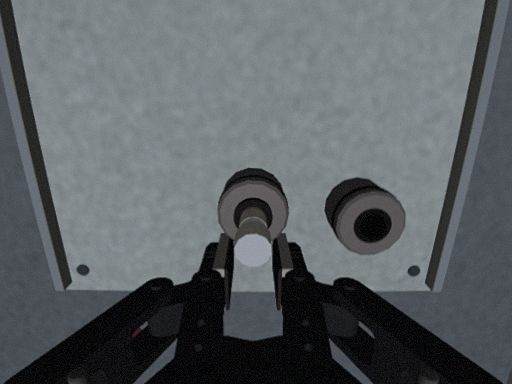

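Request:
{"method": "carry_out", "body": {"targets": [[[0.1, 7, 0, 0], [0.1, 8, 0, 0], [0.1, 8, 0, 0], [0.2, 8, 0, 0], [0.3, 8, 0, 0], [0.3, 8, 0, 0], [0.3, 8, 0, 0], [0.4, 8, 0, 0], [0.4, 8, 0, 0], [0.4, 8, 0, 0]]]}}

```text
time_s: 29.4
tcp_pos: [565.1, -10.2, 35.3]
tool_rot: [0.488, 0.512, 0.488, -0.512]
ft_force: [0.0, -0.9, 0.0]
width: 0.259
```

Request:
{"method": "carry_out", "body": {"targets": [[[0.3, 7, 0, 0], [0.3, 7, 0, 0], [0.3, 7, 0, 0], [0.3, 6, 0, 0], [0.3, 6, 0, 0], [0.3, 6, 0, 0]]]}}

```text
time_s: 30.15
tcp_pos: [566.9, 28.6, 35.3]
tool_rot: [0.488, 0.512, 0.488, -0.512]
ft_force: [0.4, -0.3, -1.0]
width: 0.261
```

```bash
python3 - <<'E'
from h import *
im=arm.read_camera("wrist");cv2.imwrite("pics/w18.png",im[:,:,::-1])
E
```

```text
(no output)
```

View pics/w18.png

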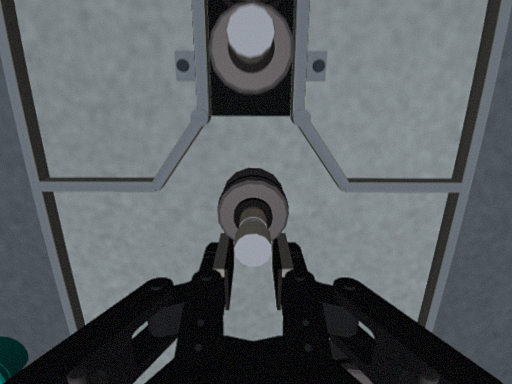

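Request:
{"method": "carry_out", "body": {"targets": [[[0.1, 6, 0, 0], [0.2, 6, 0, 0], [0.2, 6, 0, 0], [0.3, 6, 0, 0], [0.3, 6, 0, 0], [0.3, 6, 0, 0], [0.3, 5, 0, 0], [0.3, 5, 0, 0]]]}}

```text
time_s: 31.2
tcp_pos: [568.9, 74.5, 35.3]
tool_rot: [-0.488, -0.512, -0.488, 0.512]
ft_force: [-0.1, -0.5, 0.4]
width: 0.257
```

Request:
{"method": "carry_out", "body": {"targets": [[[0.2, 5, 0, 0], [0.2, 5, 0, 0], [0.2, 5, 0, 0], [0.2, 5, 0, 0], [0.2, 5, 0, 0], [0.2, 4, 0, 0], [0, 2, 0, 0], [0, 0, 0, 0]]]}}

```text
time_s: 32.2
tcp_pos: [570.1, 105.3, 35.3]
tool_rot: [-0.488, -0.512, -0.488, 0.512]
ft_force: [0.3, -1.4, -0.5]
width: 0.256
```

```bash
python3 - <<'E'
from h import *
im=arm.read_camera("wrist");cv2.imwrite("pics/w19.png",im[:,:,::-1])
C=cam("wrist");print(world(C,[[253,208]],48))
E
```

```text
[[571.43354071 134.65568801  48.        ]]
```

View pics/w19.png

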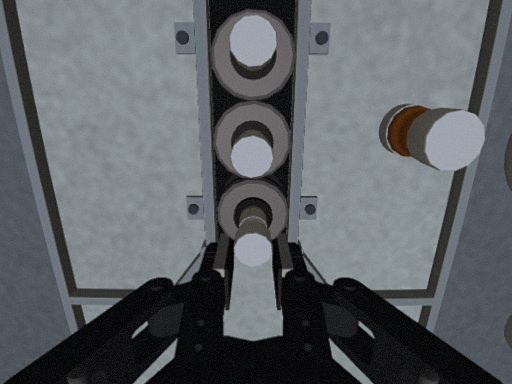

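Request:
{"method": "carry_out", "body": {"targets": [[[0, -6, 0, 0], [-1, -15, 0, 0], [-1, -20, 0, 0], [0, 0, 30, 0], [0, 0, 40, 0], [0, -10, 40, 0], [0, -10, 40, 0], [0, -10, 20, 0], [0, 0, 0, 0]]]}}

```text
time_s: 33.38
tcp_pos: [568.8, 32.5, 206.8]
tool_rot: [0.488, 0.513, 0.487, -0.511]
ft_force: [0.4, 0.4, 0.2]
width: 0.251
```

```bash
python3 - <<'E'
from h import *
im=arm.read_camera("wrist");cv2.imwrite("pics/w20.png",im[:,:,::-1])
im=arm.read_camera("scene");cv2.imwrite("pics/s20.png",cv2.resize(im[130:260,150:400,::-1],None,fx=3,fy=3,interpolation=cv2.INTER_CUBIC))
E
```

```text
(no output)
```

View pics/w20.png

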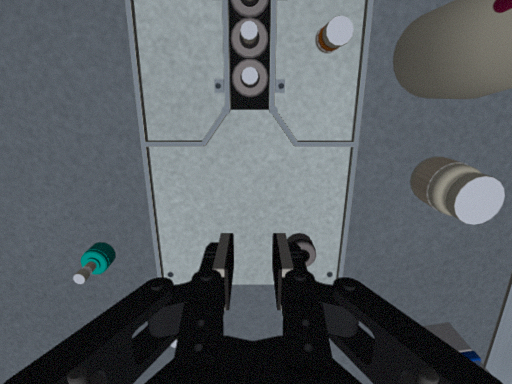

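View pics/s20.png

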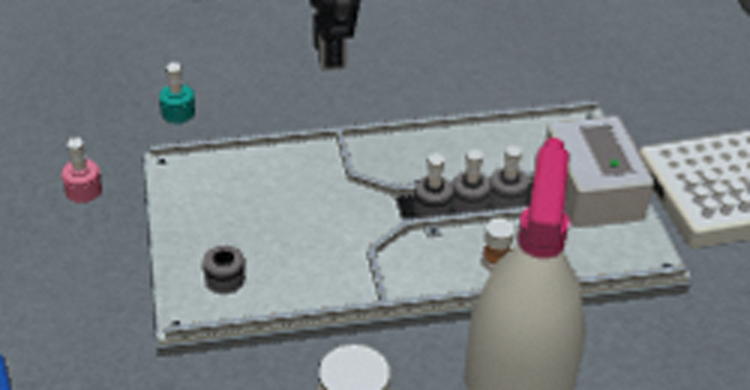

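```bash
python3 - <<'E'
from h import *
C=cam("wrist");a=world(C,[[250,78]],48)[0];g=world(C,[[250,108]],20)[0];print(a,g,"past gate",np.hypot(*(a-g)[:2]))
arm.job_done()
E
```

```text
[569.60933911 131.9525265   48.        ] [567.83333273 102.32860565  20.        ] past gate 29.67711045288525
the job is handed in; nothing more can be done
```

All three tubed carriers now stand upright in file in the lane, and the job is handed in at about 33.5 s of the 72 s allowed. I closed the fingers partway and used them as a two-fingertip fork. Each carrier was pushed gently onto the lane line, then straight through the gate one at a time.

- **Past the gate:** in the last wrist picture the rearmost carrier's centre measures about 30 mm past the gate, against the 18 mm needed.
- **Everything else:** the empty carrier, the vial and the pink and turquoise look-alikes appear where they started, and the gripper is clear of everything. I judged this from the final wrist and scene pictures, without remeasuring each one.
- **Forces:** readings at the end of each move stayed near noise, under about 1.5 N.
- **Disagreements:** views of the deck position differed by up to about 4 mm at first. No check failed.

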